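# Turn the milk pot right way up and put it on the hot plate

## Task

The octagonal aluminium milk pot was left to drain mouth-down on the counter. Turn it right way up (it is too wide to grasp across, but can be tipped onto its side and up again) and bring it onto the round black hot plate, so that it stands mouth-up wholly on the glass. Leave the other things on the counter where they are.

Things in the scene. Friction and masses are not known exactly. Their poses are not given: they have to be found in the camera images.
- pot: octagonal cast-aluminium milk pot, no handle, starts mouth-down: 92 mm across flats, 100 mm across corners, 130 mm long, walls 7 mm (inside 78 mm across flats), bottom 9 mm, 0.3 to 0.65 kg. Origin at the centre of its mouth, in the rim's plane; z points from mouth to bottom (up at the start, down once right way up). Flats face its x and y axes and every 45 degrees between.
- pot_mouth (a point): centre of the pot's mouth, in the plane of the rim (the origin of pot)
- pot_base (a point): centre of the outer face of the pot's bottom, 130 mm from pot_mouth
- hotplate: round black glass hot plate (switched off) set flush in the wooden counter, with a thin red circle and steel trim: glass 160 mm in diameter. Nothing sticks up; origin at its centre on the surface, z up.
- sugar_jar: bystander: round glass sugar jar with yellow cap, 72 mm diameter, 110 mm high; origin at the centre of its underside, z up
- napkins: bystander: steel napkin holder with white napkins, 50 x 130 mm, 91 mm high; origin at the centre of its underside, z up
- cup: bystander: blue mug, 84 mm diameter, 65 mm high, handle to its +y; origin at the centre of its underside, z up
- white_cup: bystander: white mug, 84 mm diameter, 65 mm high, handle to its +y; origin at the centre of its underside, z up
- tin: bystander: green tin with paper label, 90 mm diameter, 120 mm high; origin at the centre of its underside, z up
- egg_basket: bystander: round wicker-brown basket of eggs, 184 mm diameter, about 80 mm high; origin at the centre of its underside, z up
- bar_spoon: bystander: steel spoon, 170 mm long, lying flat along its x; origin under its middle

How it is judged:
At the end, for the whole second after the job is handed in: the pot stands still, mouth-up, its bottom flat on the counter's level, and wholly on the hot plate's glass (its middle within 30 mm of the plate's middle) (height (world z) of pot_mouth above 0.125 m and height (world z) of pot_base below 0.005 m and horizontal distance between pot_base and hotplate below 0.03 m and linear speed of pot below 0.02 m/s and angular speed of pot below 0.1 rad/s); the robot touches nothing.
It fails at once if a bystander is shoved more than 30 mm (distance of any of sugar_jar, napkins, cup, white_cup, tin, egg_basket, bar_spoon from where it was at the start of the episode above 0.03 m).
It fails at once if a bystander is knocked over (angle between any of sugar_jar, napkins, cup, white_cup, tin, egg_basket's own z axis and vertical above 0.5 rad).
It also fails if it takes over 64 s, if anything falls off the work surface, if the arm or the gripper's body presses on something with over 40 N, if the wrist force passes 120 N, or if a joint passes its speed limit or range.

## Robot

A 6-joint arm with a two-finger parallel gripper is mounted at the origin on the work surface. World frame = base frame: x ahead of the robot, y to its left, z up, the work surface at z = 0. Lengths are in m, angles in rad, forces in N, time in s.
With the tool pointing down it reaches from about 0.275 to 0.875 m from the base axis. Payload 12.5 kg.
Tool frame: the origin (TCP) lies on the centre line of the jaws, within the pads' length; the fingertips stand 8 mm ahead of it and the grasp point (between the pads) lies 11 mm behind it; z points along the fingers, y is the direction in which the jaws open and shut (so a half turn about z gives the same grasp; the last joint's range is limited). The gripper opens to 85 mm and grips with 20 to 120 N. Pads are 22 mm wide; open, the fingers measure 114 mm over their backs; the gripper's body (76 mm by 85 mm) begins 54 mm behind the grasp point. The pads swing forward as they close: fully open they stand 13 mm farther back than shut.
Start: joints at [-1.386, 0.351, 1.652, -0, 1.139, -0.085], TCP at [0.147, -0.53, 0.239] pointing down, gripper open.
Joint ranges: [-2.75, 2.75], [-0.79, 2.1], [0.01, 2.65], [-1.57, 4.71], [0.07, 3.14], [-2.87, 2.87]. Speed limits (rad/s): [2.22, 2.22, 2.79, 3.14, 3.14, 3.14].

## Interface

Orientations are given as [roll, pitch, yaw] about the fixed x, y, z axes, in that order (R = Rz(yaw) Ry(pitch) Rx(roll)).
In Python, from rig import r gives the robot as it stands.
- The arm moves only by the shell command python3 -m jog 'ROWS' [OPENING] [FORCE]. ROWS is JSON, a list of rows, each an object with "xyz": the shift along the tool's x, y, z in cm, a list of three; "twist": the turn about the tool's z in degrees. A call has 1 to 12 rows; each row is the pose to reach, as a shift and turn from the pose measured when the call began, along the tool's axes at that moment; what a row does not reach only later rows make up. A row lasts 1/12 s, in which the tool goes at most 41.7 mm and 7.16 degrees, less where a joint would pass 70% of its speed; a pose out of reach is approached as far as the arm can. A call with a gripper value outside its range is refused whole. OPENING is the closure, from -1 (fully open) to 1 (shut), set as the call begins (- or left out, the last holds). The fingers move at their own pace and stop on an object; FORCE is the grip in N (left out, the last holds). Time passes only in rows, so rows that repeat a pose let the fingers close. It gives the time, the measured TCP pose, the force and the opening at its end, in the units of the state.
- r.get_obs(): the state, without advancing time (a new reading comes with each control period).
- r.snapshot(name): name is "scene" or "top"; returns the picture (400x640x3 uint8, red, green, blue); there is no depth.
- r.calibration(name): a dict with "K" (3x3 intrinsics, pixels), "T" (4x4, takes a point from camera to world coordinates). Camera axes: x right, y down, z forward; pixel columns grow to the right and rows downward; lengths in m; the calibration is good to about 2 mm. A picture is of the moment at which its call begins. calibration takes no time and is no camera call.
- r.hand_in(): hands the job in, once; it reports no verdict.
The state is a dict: "t": time; "joint_pos": joint angles; "qvel": joint speeds; "joint_efforts": joint torques, N m; "ee_pos": TCP position; "tool_rot": TCP orientation; "contact_force": force on the tool from outside, world axes, zero at the start; "wrist_torque": the same for the moment, N m; "width": finger opening in m.
Only numpy, scipy, OpenCV 4.12 (cv2) and the standard library are available. Lean on these libraries where they do the work, as an engineer would, in place of code of your own. Each camera call takes 0.05 s, during which the arm holds its last target. There are 200 camera calls.

## Working session

There is one attempt and no reset: what is moved stays moved. The work goes in short steps, Python scripts to look and compute and a shell command to move; the robot and the scene stay as the last step left them, time stands still between calls to the robot, and variables do not carry over. Pictures are saved under pics/ and viewed, on a budget of 10 in all, crops included, one or two more only if the job needs it, and the job is handed in when it is done.

```bash
ls; mkdir -p pics
python3 - <<'E'
from rig import r
import cv2,numpy as np
for n in("scene","top"):
    im=r.snapshot(n); cv2.imwrite(f"pics/{n}0.png",im[:,:,::-1]); c=r.calibration(n); print(n,np.round(c["K"],1).tolist(),np.round(c["T"],3).tolist())
print(r.get_obs())
E
```

```text
pics
scene [[404.7, 0.0, 319.6], [0.0, 404.7, 202.6], [0.0, 0.0, 1.0]] [[-0.875, 0.322, -0.361, 0.971], [0.484, 0.587, -0.649, 0.697], [0.003, -0.743, -0.67, 0.852], [0.0, 0.0, 0.0, 1.0]]
top [[386.8, 0.0, 310.2], [0.0, 386.8, 196.9], [0.0, 0.0, 1.0]] [[-0.009, -0.999, 0.034, 0.524], [-1.0, 0.009, -0.002, 0.023], [0.002, -0.035, -0.999, 1.094], [0.0, 0.0, 0.0, 1.0]]
{'t': 0.1, 'joint_pos': array([-1.38557855e+00,  3.51175589e-01,  1.65233004e+00, -3.00981515e-07,
        1.13911801e+00, -8.46254776e-02]), 'qvel': array([-0.00010824, -0.00223385, -0.00198603,  0.00020443, -0.00133208,
       -0.00100461]), 'joint_efforts': array([ 9.74724862e-04, -5.06831932e+01, -2.91877055e+01, -2.15338719e-05,
        2.62411806e-03, -2.17941982e-05]), 'ee_pos': array([ 0.14657851, -0.52981766,  0.23882739]), 'tool_rot': array([-3.14056533e+00, -8.68712383e-05,  2.69843333e-01]), 'contact_force': array([ 0.07443735, -0.18831827, -0.39742022]), 'wrist_torque': array([0.00922263, 0.04916555, 0.04053508]), 'width': 0.08552264170905399}
```

View pics/scene0.png

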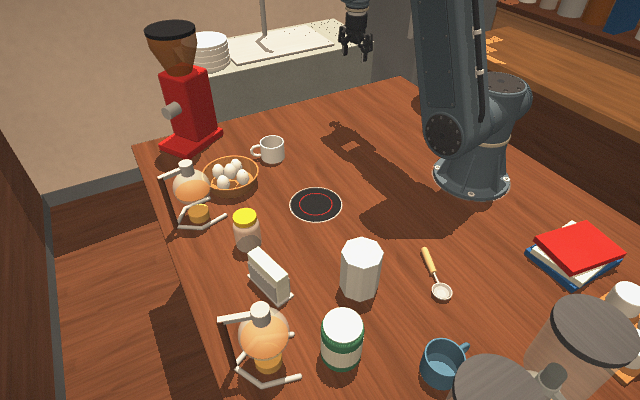

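View pics/top0.png

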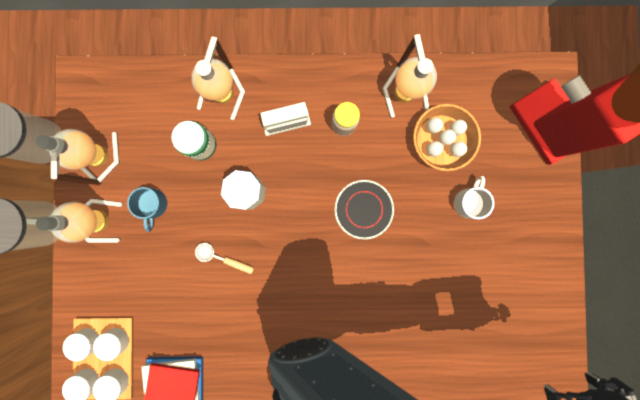

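The scene view shows the pot at about (361,268) and the plate at (316,205). In the top view the pot's upper face is at about (242,190), the plate at (364,209), the tin at (193,140), the napkins at (285,118) and the spoon at (225,258). The run from the pot to the plate looks clear.

```bash
cat > h.py <<'E'
from rig import r
import cv2,numpy as np
def cast(n,px,z):
    c=r.calibration(n);K,T=np.array(c["K"]),np.array(c["T"])
    px=np.atleast_2d(px).astype(float)
    d=(np.c_[px,np.ones(len(px))]@np.linalg.inv(K).T)@T[:3,:3].T
    return (T[:3,3]+d*((z-T[2,3])/d[:,2:]))[:,:2]
def blob(m,near):
    cs,_=cv2.findContours(m.astype(np.uint8),cv2.RETR_EXTERNAL,cv2.CHAIN_APPROX_NONE)
    cs=[c for c in cs if cv2.contourArea(c)>60]
    return min(cs,key=lambda c:np.linalg.norm(c[:,0].mean(0)-near))[:,0]
def totool(v):
    y=r.get_obs()["tool_rot"][2];c,s=np.cos(y),np.sin(y)
    return np.array([c*v[0]+s*v[1], s*v[0]-c*v[1]])*100
E
python3 - <<'E'
from h import *
im=cv2.imread("pics/top0.png");g=im.min(2)
print(im[190,225:270].tolist()[::4])
c=blob(g>195,(242,190));w=cast("top",c,0.13)
print("pot",cv2.minAreaRect((w*1000).astype(np.float32)),w.min(0),w.max(0),w.mean(0))
hsv=cv2.cvtColor(im,cv2.COLOR_BGR2HSV)
p=blob((im.max(2)<75)&(np.hypot(*(np.indices(g.shape)-np.array([209,364])[:,None,None]))<29),(364,209))
print("plate",cv2.minEnclosingCircle((cast("top",p,0)*1000).astype(np.float32)))
for n,px,z in(("tin",(190,137),.12),("nap low corner",(310,125),.09),("nap",(305,132),0),("jar",(346,113),.11),("spoonL",(205,253),0),("spoonR",(252,271),0),("cup",(146,203),.06)):print(n,cast("top",px,z).round(3))
E
```

```text
[[255, 255, 255], [255, 255, 255], [255, 255, 255], [255, 255, 255], [255, 255, 255], [255, 255, 255], [255, 255, 255], [255, 255, 255], [255, 255, 255], [131, 155, 166], [102, 135, 181], [71, 118, 203]]
pot ((577.2435302734375, 195.01849365234375), (94.67481231689453, 93.9803237915039), 81.61119842529297) [0.52835255 0.1480697 ] [0.62603575 0.24296324] [0.57701178 0.19527575]Traceback (most recent call last):
  File "<stdin>", line 7, in <module>
  File "h.py", line 11, in blob
    return min(cs,key=lambda c:np.linalg.norm(c[:,0].mean(0)-near))[:,0]
           ~~~^^^^^^^^^^^^^^^^^^^^^^^^^^^^^^^^^^^^^^^^^^^^^^^^^^^^^
ValueError: min() iterable argument is empty
```

Run:
```python
from h import *
for n,px,z in(("plate",(364,209),0),("plateR",(393,209),0),("plateT",(364,181),0),("tin",(190,137),.12),("nap corner",(310,125),.09),("nap",(305,132),0),("jar",(346,113),.11),("spoonL",(205,253),0),("spoonR",(252,271),0),("cup",(146,203),.06)):print(n,cast(n and "top",px,z).round(3))
print("plate via scene",cast("scene",(316,205),0))
d=np.array([-.146,-.989]);P=np.array([.577,.195])
o=r.get_obs()["ee_pos"][:2]
print("start",totool(P-.12*d-o), P-.12*d)
```

```text
plate [[ 0.526 -0.132]]
plateR [[ 0.525 -0.214]]
plateT [[ 0.605 -0.133]]
tin [[0.712 0.324]]
nap corner [[0.747 0.019]]
nap [[0.747 0.033]]
jar [[ 0.772 -0.073]]
spoonL [[0.406 0.318]]
spoonR [[0.355 0.186]]
cup [[0.547 0.459]]
plate via scene [[ 0.52671625 -0.12368063]]
start [ 65.65916586 -69.3561292 ] [0.59452 0.31368]
```

```bash
python3 -m jog '[{"xyz":[33,-35,0],"twist":-66},{"xyz":[33,-35,0],"twist":-66},{"xyz":[33,-35,0],"twist":-66},{"xyz":[33,-35,0],"twist":-66},{"xyz":[33,-35,0],"twist":-66},{"xyz":[33,-35,0],"twist":-66},{"xyz":[33,-35,0],"twist":-66},{"xyz":[33,-35,0],"twist":-66},{"xyz":[33,-35,0],"twist":-66},{"xyz":[33,-35,0],"twist":-66},{"xyz":[33,-35,0],"twist":-66},{"xyz":[33,-35,0],"twist":-66}]' 1 60
python3 -c "
from h import *
o=r.get_obs();print(o['tool_rot'],totool(np.array([.5945,.3137])-o['ee_pos'][:2]))"
```

```text
t: 1.1
ee_pos: [0.3721, -0.1014, 0.2392]
tool_rot: [-3.142, -0.001, 1.423]
contact_force: [0.1, -1.4, 0.0]
width: 0.0001
[-3.14150309e+00 -1.45379490e-03  1.42345730e+00] [44.32666548 15.90022694]
```

```bash
python3 -m jog '[{"xyz":[44.3,15.9,0],"twist":0},{"xyz":[44.3,15.9,0],"twist":0},{"xyz":[44.3,15.9,0],"twist":0},{"xyz":[44.3,15.9,0],"twist":0},{"xyz":[44.3,15.9,0],"twist":0},{"xyz":[44.3,15.9,0],"twist":0},{"xyz":[44.3,15.9,0],"twist":0},{"xyz":[44.3,15.9,0],"twist":0},{"xyz":[44.3,15.9,0],"twist":0},{"xyz":[44.3,15.9,0],"twist":0},{"xyz":[44.3,15.9,0],"twist":0},{"xyz":[44.3,15.9,0],"twist":0}]'
python3 -m jog '[{"xyz":[0,0,3.5],"twist":0},{"xyz":[0,0,7],"twist":0},{"xyz":[0,0,10.5],"twist":0},{"xyz":[0,0,12],"twist":0},{"xyz":[0,0,12],"twist":0}]'
python3 - <<'E'
from h import *
cv2.imwrite("pics/top1.png",r.snapshot("top")[:,:,::-1])
o=r.get_obs();print(totool(np.array([.577,.195])-o["ee_pos"][:2]),o["tool_rot"])
E
```

```text
t: 2.1
ee_pos: [0.5953, 0.3176, 0.2388]
tool_rot: [-3.141, -0.002, 1.426]
contact_force: [-0.0, 0.4, 0.2]
width: -0.0
t: 2.52
ee_pos: [0.5931, 0.3169, 0.114]
tool_rot: [-3.135, 0.002, 1.426]
contact_force: [0.4, -0.6, 0.1]
width: 0.0002
[-12.36311574   0.0500474 ] [-3.13788030e+00 -1.09975163e-05  1.42561442e+00]
```

View pics/top1.png

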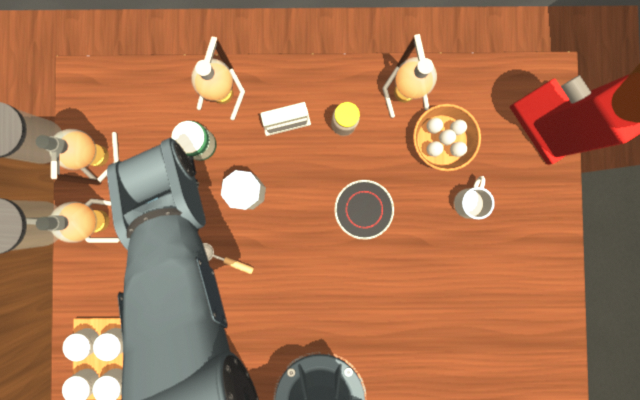

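The picture shows the gripper behind the pot (243,190), clear of the tin. I'll push the top towards the plate now.

```bash
python3 -m jog '[{"xyz":[-2.5,0,0],"twist":0},{"xyz":[-5,0,0],"twist":0},{"xyz":[-6,0,0],"twist":0},{"xyz":[-7,0,0],"twist":0},{"xyz":[-7.7,0,0],"twist":0},{"xyz":[-8.4,0,0],"twist":0},{"xyz":[-9.1,0,0],"twist":0},{"xyz":[-9.8,0,0],"twist":0}]'
python3 - <<'E'
from h import *
cv2.imwrite("pics/sc2.png",r.snapshot("scene")[120:340,220:540,::-1])
E
```

```text
t: 3.23
ee_pos: [0.5812, 0.2212, 0.1185]
tool_rot: [-3.141, -0.002, 1.426]
contact_force: [0.4, 3.7, 5.1]
width: -0.0001
```

View pics/sc2.png

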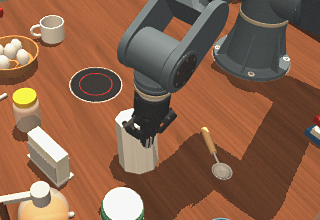

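The crop shows the finger on the near side of the pot's top at about (145,125), with the pot starting to lean. I'll keep pushing.

```bash
python3 -m jog '[{"xyz":[-0.7,0,0],"twist":0},{"xyz":[-1.4,0,0],"twist":0},{"xyz":[-2.1,0,0],"twist":0},{"xyz":[-2.8,0,0],"twist":0},{"xyz":[-3.2,0,0],"twist":0},{"xyz":[-3.2,0,0],"twist":0},{"xyz":[-3.2,0,0],"twist":0},{"xyz":[-3.2,0,0],"twist":0}]'
python3 - <<'E'
from h import *
cv2.imwrite("pics/sc3.png",r.snapshot("scene")[120:340,220:540,::-1])
E
```

```text
t: 3.95
ee_pos: [0.5762, 0.1883, 0.118]
tool_rot: [-3.14, -0.001, 1.426]
contact_force: [-0.3, 0.8, -0.5]
width: -0.0002
```

View pics/sc3.png

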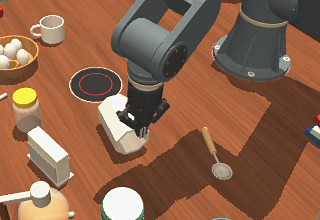

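The crop shows the pot tipped over at about (122,125), with its mouth end facing back towards the finger. I'll back off and measure.

```bash
python3 -m jog '[{"xyz":[3,0,0],"twist":0},{"xyz":[6,0,0],"twist":0},{"xyz":[9,0,0],"twist":0},{"xyz":[10,0,0],"twist":0},{"xyz":[10,0,0],"twist":0}]'
python3 - <<'E'
from h import *
a=r.snapshot("top")[130:270,180:420,::-1];b=r.snapshot("scene")[150:290,260:500,::-1]
cv2.imwrite("pics/4.png",cv2.resize(np.vstack([a,b]),None,fx=2,fy=2))
E
```

```text
t: 4.42
ee_pos: [0.5904, 0.2897, 0.1178]
tool_rot: [-3.14, -0.001, 1.429]
contact_force: [-0.2, -0.3, -0.3]
width: -0.0001
```

View pics/4.png

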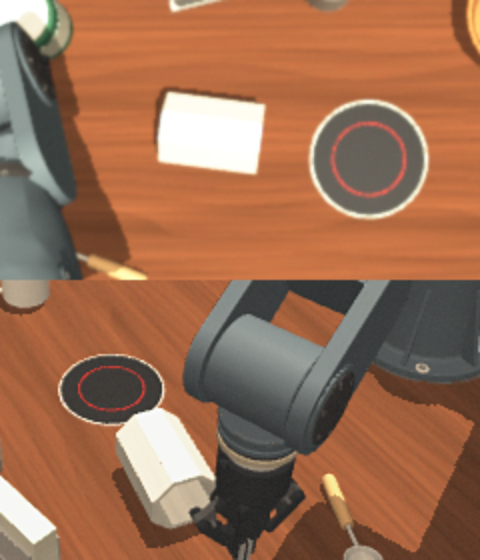

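The top view shows the pot lying on its side at about (212,133) in the doubled crop. Its mouth is on the left (x≈162) and its bottom on the right (x≈262), just short of the plate.

Run:
```python
from h import *
im=cv2.imread("pics/4.png");im=im[:280][::2,::2]
c=blob(im.min(2)>190,(106,66))+[180,130]
for z in(.065,.092):
    w=cast("top",c,z);b=cv2.minAreaRect((w*1000).astype(np.float32));print(z,b,cv2.boxPoints(b).round().tolist())
o=r.get_obs();u=np.array([np.cos(o["tool_rot"][2]),np.sin(o["tool_rot"][2])])
for z in (.065,.092):
    t=np.array([totool(q-o["ee_pos"][:2]) for q in cast("top",c,z)]);print(z,t.min(0),t.max(0),np.median(t,0))
```

```text
0.065 ((561.6224975585938, 87.94676971435547), (135.55435180664062, 91.70710754394531), 81.88703155517578) [[507.0, 27.0], [597.0, 14.0], [617.0, 149.0], [526.0, 162.0]]
0.092 ((560.63037109375, 86.2330551147461), (131.99916076660156, 89.3018569946289), 81.88697814941406) [[507.0, 27.0], [596.0, 15.0], [614.0, 145.0], [526.0, 158.0]]
0.065 [-26.89291245  -4.56298558] [-13.33526636   4.62275736] [-20.3029968   -0.03543404]
0.092 [-26.89899173  -4.51624775] [-13.69692669   4.42857755] [-20.48191206  -0.10744187]
```

```bash
python3 -m jog '[{"xyz":[-3,0,2.4],"twist":0},{"xyz":[-6,0,4.8],"twist":0},{"xyz":[-9,0,4.8],"twist":0},{"xyz":[-11,0,4.8],"twist":0},{"xyz":[-12.2,0,4.8],"twist":0},{"xyz":[-12.8,0,4.8],"twist":0},{"xyz":[-13.4,0,4.8],"twist":0},{"xyz":[-13.4,0,4.8],"twist":0}]'
python3 -c "
from h import *
print(r.get_obs()['wrist_torque'])"
```

```text
t: 5.18
ee_pos: [0.5711, 0.154, 0.0701]
tool_rot: [-3.14, -0.0, 1.426]
contact_force: [0.3, -0.3, 0.8]
width: 0.0003
[-0.02645103  0.02018673 -0.07269254]
```

```bash
python3 -m jog '[{"xyz":[-0.4,0,0],"twist":0},{"xyz":[-0.8,0,0],"twist":0},{"xyz":[-1.0,0,0],"twist":0}]'
python3 - <<'E'
from h import *
a=r.snapshot("top")[130:270,180:420,::-1];b=r.snapshot("scene")[150:290,260:500,::-1]
cv2.imwrite("pics/5.png",cv2.resize(np.vstack([a,b]),None,fx=2,fy=2))
E
```

```text
t: 5.43
ee_pos: [0.5697, 0.1444, 0.0702]
tool_rot: [-3.14, -0.001, 1.427]
contact_force: [0.8, 4.3, 1.3]
width: 0.0002
```

View pics/5.png

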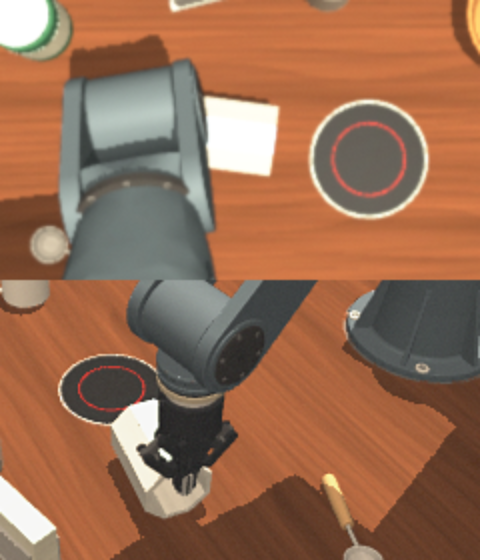

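The finger is on the rim. The pot slid about 15 mm under a push of about 4 N and still lies square to the tool, its bottom edge at x≈275 in the doubled crop. I'll lift the rim along its arc.

```bash
python3 -m jog '[{"xyz":[-0.5,0,-0.6],"twist":0},{"xyz":[-0.9,0,-1.2],"twist":0},{"xyz":[-1.4,0,-1.8],"twist":0},{"xyz":[-1.9,0,-2.4],"twist":0},{"xyz":[-2.4,0,-2.9],"twist":0},{"xyz":[-2.4,0,-2.9],"twist":0}]'
python3 - <<'E'
from h import *
a=r.snapshot("top")[130:270,180:420,::-1];b=r.snapshot("scene")[150:290,260:500,::-1]
cv2.imwrite("pics/6.png",cv2.resize(np.vstack([a,b]),None,fx=2,fy=2))
E
```

```text
t: 6.03
ee_pos: [0.5666, 0.1194, 0.1003]
tool_rot: [-3.141, -0.0, 1.426]
contact_force: [-0.3, 0.4, -0.7]
width: -0.0002
```

View pics/6.png

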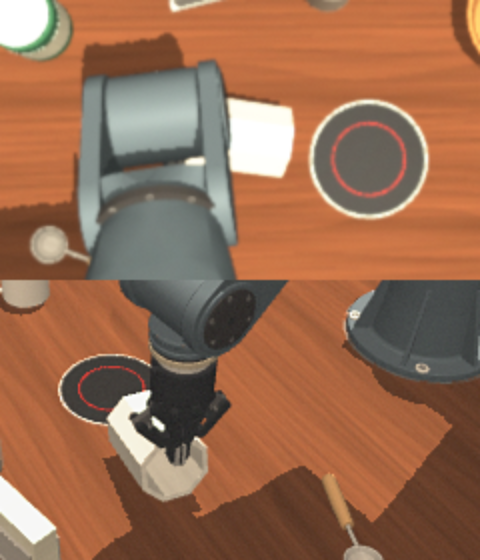

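The top view now shows the bottom face at (290,140) and the scene view shows the mouth tilted up, so it is rising. I'll continue along the arc.

```bash
python3 -m jog '[{"xyz":[-0.8,0,-0.6],"twist":0},{"xyz":[-1.6,0,-1.2],"twist":0},{"xyz":[-2.5,0,-1.7],"twist":0},{"xyz":[-3.4,0,-2.2],"twist":0},{"xyz":[-4.2,0,-2.7],"twist":0},{"xyz":[-4.2,0,-2.7],"twist":0}]'
python3 - <<'E'
from h import *
a=r.snapshot("top")[130:270,180:420,::-1];b=r.snapshot("scene")[150:290,260:500,::-1]
cv2.imwrite("pics/7.png",cv2.resize(np.vstack([a,b]),None,fx=2,fy=2))
E
```

```text
t: 6.63
ee_pos: [0.5604, 0.077, 0.1272]
tool_rot: [-3.141, -0.0, 1.425]
contact_force: [-0.5, 0.3, -0.7]
width: -0.0005
```

View pics/7.png

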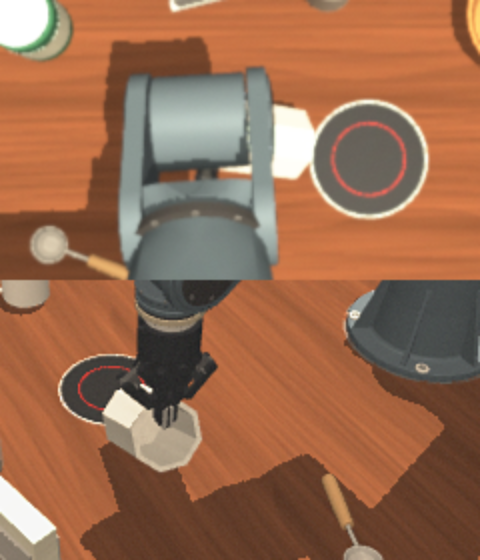

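The pot is at about 30° and tracking well, with its mouth at (165,435) in the doubled crop. I'll take it past the balance point.

```bash
python3 -m jog '[{"xyz":[-0.9,0,-0.4],"twist":0},{"xyz":[-1.8,0,-0.8],"twist":0},{"xyz":[-2.7,0,-1.0],"twist":0},{"xyz":[-3.6,0,-1.2],"twist":0},{"xyz":[-4.4,0,-1.3],"twist":0},{"xyz":[-5.2,0,-1.4],"twist":0},{"xyz":[-6,0,-1.4],"twist":0},{"xyz":[-6.8,0,-1.4],"twist":0},{"xyz":[-7.4,0,-1.4],"twist":0},{"xyz":[-7.4,0,-1.4],"twist":0},{"xyz":[-7.4,0,-1.4],"twist":0},{"xyz":[-7.4,0,-1.4],"twist":0}]'
python3 - <<'E'
from h import *
a=r.snapshot("top")[130:270,180:420,::-1];b=r.snapshot("scene")[150:290,260:500,::-1]
cv2.imwrite("pics/8.png",cv2.resize(np.vstack([a,b]),None,fx=2,fy=2))
E
```

```text
t: 7.73
ee_pos: [0.5495, 0.0052, 0.1402]
tool_rot: [-3.14, -0.001, 1.425]
contact_force: [-0.4, 1.1, -1.2]
width: -0.0001
```

View pics/8.png

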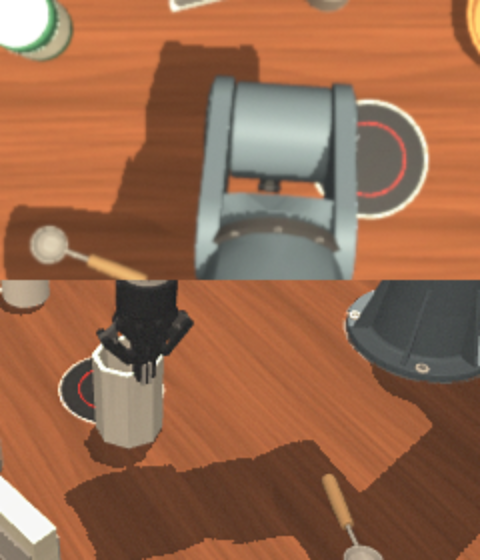

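The scene view shows the pot standing mouth-up at about (130,395) in the doubled crop. I'll retreat upwards and measure it.

```bash
python3 -m jog '[{"xyz":[0,0,-3],"twist":0},{"xyz":[0,0,-6],"twist":0},{"xyz":[0,0,-9],"twist":0},{"xyz":[4,0,-10],"twist":0},{"xyz":[8,0,-10],"twist":0},{"xyz":[12,0,-10],"twist":0},{"xyz":[16,0,-10],"twist":0},{"xyz":[16,0,-10],"twist":0}]'
python3 - <<'E'
from h import *
a=r.snapshot("top")[130:270,240:480,::-1];b=r.snapshot("scene")[150:290,260:500,::-1]
cv2.imwrite("pics/9.png",cv2.resize(np.vstack([a,b]),None,fx=2,fy=2))
E
```

```text
t: 8.5
ee_pos: [0.5729, 0.1694, 0.2403]
tool_rot: [-3.141, -0.002, 1.43]
contact_force: [-0.4, 0.8, -0.0]
width: 0.0003
```

View pics/9.png

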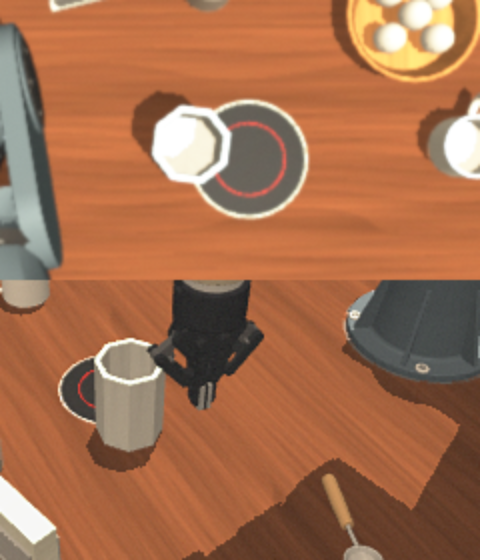

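The pot stands mouth-up, its rim centred at about (191,144) in the doubled crop, and overlaps the plate centred at (249,159). Next I'll pinch its wall and lift it across.

Run:
```python
from h import *
im=cv2.imread("pics/9.png")[:280][::2,::2]
m=im.min(2)>170
m[:,:50]=0;m[:,118:]=0
ys,xs=np.nonzero(m)
c=blob(m,(95,72))+[240,130];
w=cast("top",c,.13);print((w.min(0)+w.max(0))/2,np.ptp(w,axis=0),cv2.minAreaRect((w*1000).astype(np.float32)))
P=cast("top",(335.75,202.25),.13)[0];H=np.array([.526,-.131]);print(P)
o=r.get_obs()
print("to pot",totool(P-o["ee_pos"][:2]),"pot to plate",totool(H-P))
```

```text
[ 0.52474004 -0.04524219] [0.14201715 0.10308676] ((525.4112548828125, -44.717041015625), (102.2503662109375, 142.0072021484375), 89.23506927490234)
[ 0.54310482 -0.04306945]
to pot [-21.00010841   0.03275667] pot to plate [-8.94683832 -0.4445745 ]
```

```bash
python3 -m jog '[{"xyz":[-4,-0.8,0],"twist":0},{"xyz":[-8,-1.6,0],"twist":0},{"xyz":[-12,-2.4,0],"twist":0},{"xyz":[-16,-3.2,0],"twist":0},{"xyz":[-20,-4.2,0],"twist":0},{"xyz":[-21,-4.2,0],"twist":0},{"xyz":[-21,-4.2,0],"twist":0},{"xyz":[-21,-4.2,3.5],"twist":0},{"xyz":[-21,-4.2,7],"twist":0},{"xyz":[-21,-4.2,10],"twist":0},{"xyz":[-21,-4.2,12.5],"twist":0},{"xyz":[-21,-4.2,12.5],"twist":0}]' -1 60
python3 -m jog '[{"xyz":[0,0,0],"twist":0},{"xyz":[0,0,0],"twist":0},{"xyz":[0,0,0],"twist":0},{"xyz":[0,0,0],"twist":0},{"xyz":[0,0,0],"twist":0},{"xyz":[0,0,0],"twist":0},{"xyz":[0,0,0],"twist":0},{"xyz":[0,0,0],"twist":0}]' 1 60
```

```text
t: 9.6
ee_pos: [0.4987, -0.0362, 0.111]
tool_rot: [-3.133, -0.0, 1.428]
contact_force: [-0.0, 0.1, -1.1]
width: 0.0855
t: 10.27
ee_pos: [0.4996, -0.0364, 0.1119]
tool_rot: [-3.135, -0.0, 1.428]
contact_force: [1.0, 0.4, 7.1]
width: 0.0056
```

```bash
python3 -m jog '[{"xyz":[0,0,-0.8],"twist":0},{"xyz":[0,0,-1.6],"twist":0},{"xyz":[-1,0,-2],"twist":0},{"xyz":[-2.5,0,-2],"twist":0},{"xyz":[-4,-0.2,-2],"twist":0},{"xyz":[-5.5,-0.3,-2],"twist":0},{"xyz":[-7,-0.4,-2],"twist":0},{"xyz":[-8.3,-0.4,-2],"twist":0},{"xyz":[-8.9,-0.4,-2],"twist":0},{"xyz":[-8.9,-0.4,-2],"twist":0}]'
python3 -m jog '[{"xyz":[0,0,0.5],"twist":0},{"xyz":[0,0,1.0],"twist":0},{"xyz":[0,0,1.4],"twist":0},{"xyz":[0,0,1.7],"twist":0},{"xyz":[0,0,1.9],"twist":0},{"xyz":[0,0,2.0],"twist":0},{"xyz":[0,0,2.0],"twist":0}]'
```

```text
t: 11.1
ee_pos: [0.4828, -0.1251, 0.1321]
tool_rot: [-3.135, -0.0, 1.427]
contact_force: [-0.6, -0.4, -5.5]
width: 0.0058
t: 11.68
ee_pos: [0.4822, -0.1247, 0.1123]
tool_rot: [-3.133, -0.0, 1.427]
contact_force: [-6.6, 1.5, 5.4]
width: 0.0056
```

```bash
python3 -m jog '[{"xyz":[0,0,0],"twist":0},{"xyz":[0,0,0],"twist":0},{"xyz":[0,0,0],"twist":0},{"xyz":[0,0,0],"twist":0},{"xyz":[0,0,0],"twist":0},{"xyz":[0,0,-1.5],"twist":0},{"xyz":[0,0,-4],"twist":0},{"xyz":[0,0,-8],"twist":0},{"xyz":[0,0,-11],"twist":0},{"xyz":[4,0,-11],"twist":0},{"xyz":[8,0,-11],"twist":0},{"xyz":[12,0,-11],"twist":0}]' 0.2
python3 -m jog '[{"xyz":[4,0,0],"twist":0},{"xyz":[8,0,0],"twist":0},{"xyz":[12,0,0],"twist":0},{"xyz":[12,0,0],"twist":0},{"xyz":[12,0,0],"twist":0}]'
python3 - <<'E'
from h import *
a=r.snapshot("top");b=r.snapshot("scene")
o=np.vstack([a[130:270,240:480],b[150:290,190:430]])[:,:,::-1]
cv2.imwrite("pics/10.png",cv2.resize(o,None,fx=2,fy=2));cv2.imwrite("pics/10full.png",a[:,:,::-1])
E
```

```text
t: 12.68
ee_pos: [0.5005, -0.005, 0.2231]
tool_rot: [-3.135, -0.0, 1.425]
contact_force: [0.7, 0.1, 0.1]
width: 0.0342
t: 13.1
ee_pos: [0.5178, 0.1154, 0.223]
tool_rot: [-3.135, -0.0, 1.429]
contact_force: [0.4, -1.0, 0.4]
width: 0.0341
```

View pics/10.png

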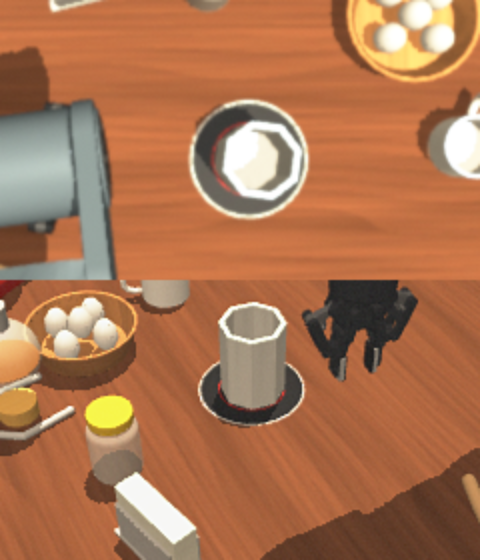

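Run:
```python
from h import *
P=cast("top",(240+262/2,130+160/2),.13)[0];H=np.array([.526,-.131])
S=cast("scene",(190+253/2,150+(325-280)/2),.13)[0]
print(P,S,np.linalg.norm(P-H),np.linalg.norm(S-H))
if max(np.linalg.norm(P-H),np.linalg.norm(S-H))<.022: r.hand_in();print("handed in")
```

```text
[ 0.5229826  -0.13072259] [ 0.52635065 -0.12059074] 0.003030122905225758 0.010415161271077562
the job is handed in; nothing more can be done
handed in
```

The pot is standing mouth-up on the hot plate, and I handed the job in at about 13 s of the 64 s allowed. The hand-in gave no verdict.

- **How it went:** I tipped the pot onto its side with the closed fingers. I then raised its rim along an arc until it stood up beside the plate. Last, I pinched its wall, lifted it across, set it down and moved the gripper clear.
- **Position:** the rim's centre measures about 3 mm from the plate's middle in the top view and about 10 mm in the scene view. The two views disagree by roughly 10 mm because I read the pixels by hand. Both are well inside the 30 mm limit.
- **Other things:** the gripper was clear of everything at the end, with contact force near zero. The bystanders in the final crops (sugar jar, egg basket, napkins, white mug) look unmoved. I judged that by eye, and did not check the blue mug, tin or spoon in the final picture.
- **Stillness:** I did not measure the pot's tilt or speed separately. Both final views show it standing upright.

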